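Snap the lid on a jar of sweets and hold it up for the customer

ROBOT

A 7-joint arm with a two-finger parallel gripper is mounted at the origin on a cart in front of the work surface, level with it; the furniture and walls round the work are solid. World frame = base frame: x ahead of the robot, y to its left, z up, the work surface at z = 0. Lengths are in m, angles in rad, forces in N, time in s.
With the tool pointing down it reaches from about 0.425 to 1.025 m from the base axis. Payload 9.4 kg.
Tool frame: the origin (TCP) lies at the very end of the fingers, on their centre line; the grasp point (between the pads) lies 19 mm behind it; z points along the fingers, y is the direction in which the jaws open and shut (so a half turn about z gives the same grasp; the last joint's range is limited). The gripper opens to 85 mm and grips with 20 to 120 N. Pads are 22 mm wide; open, the fingers measure 114 mm over their backs; the gripper's body (76 mm by 85 mm) begins 54 mm behind the grasp point. The pads swing forward as they close: fully open they stand 13 mm farther back than shut.
Start: joints at [1.137, 0.599, -0.003, 1.599, 0.002, 0.943, -0.08], TCP at [0.253, -0.679, 0.231] pointing down, gripper open.
Joint ranges: [-2.57, 2.57], [-0.35, 1.97], [-1.29, 1.29], [0.11, 2.56], [-1.05, 4.19], [0.11, 1.86], [-2.63, 2.63]. Speed limits (rad/s): [2.22, 2.22, 3.01, 3.01, 3.14, 3.14, 3.14].

INTERFACE

Orientations are given as a rotation vector (axis times angle).
In Python, from bench import r, optics gives the robot as it stands.
- The arm moves only by the tool drive_tool, never from a script. Its argument "plan" is a list of rows, each an object with "fingers": the finger opening in m, from 0 to 0.0854; "xyz": the shift along the world's x, y, z in m, a list of three; "spin": the turn about the world's z in rad. A call has 1 to 20 rows; each row shifts and turns the commanded pose from where the row before left it; what a row does not reach is not made up. A row lasts 1/10 s, in which the tool goes at most 50 mm and 8.59 degrees, less where a joint would pass 70% of its speed; a pose out of reach is approached as far as the arm can. A call is refused whole if a number of a shift passes 0.05 or a number of a turn 0.15, either way. A call with a gripper value outside its range is refused whole. The fingers move at their own pace and stop on an object; the grip force is fixed at half the most. Time passes only in rows, so rows that do not move let the fingers close. It gives the time, the measured TCP pose, the force and the opening at its end, in the units of the state.
- r.observe(): the state, without advancing time (a new reading comes with each control period).
- optics.snapshot(name): name is "side" or "top" or "wrist"; returns the picture (420x560x3 uint8, red, green, blue); there is no depth.
- optics.calibration(name): a dict with "fx", "fy", "cx", "cy" (pixels), "xyz" and "attitude" of the camera in the world. Camera axes: x right, y down, z forward; pixel columns grow to the right and rows downward; lengths in m; the calibration is good to about 2 mm. The wrist camera is an equidistant fisheye: a pixel r from the principal point sees the ray r / f radians off the axis. A picture is of the moment at which its call begins: read the wrist's pose just before it. calibration takes no time and is no camera call; for the wrist camera it gives the pose at the moment of the call.
- r.close_job(): hands the job in, once; it reports no verdict.
The state is a dict: "time": time; "joints": joint angles; "qd": joint speeds; "tau": joint torques, N m; "eef_pos": TCP position; "tcp_rot": TCP orientation; "wrist_force": force on the tool from outside, world axes, zero at the start; "ft_torque": the same for the moment, N m; "width": finger opening in m.
Only numpy, scipy, OpenCV 4.12 (cv2) and the standard library are available. Lean on these libraries where they do the work, as an engineer would, in place of code of your own. Each camera call takes 0.05 s, during which the arm holds its last target.

TASK

Close the open jar of pink and white sweets: take the loose red lid, set it level on the jar's neck and push it straight down until it clicks, then go on pushing firmly for a good second so that its skirt sits flush on the jar's shoulder all round. Then lift the closed jar by its lid alone and finish still holding it, motionless and upright about a hand's breadth clear of the counter, the lid fully on; leave the blue jar, the ribbon spool, the gift box and the green tin where they are.

Things in the scene. Friction and masses are not known exactly. Their poses are not given: they have to be found in the camera images.
- jar: Open clear jar of pink and white sugar-coated sweets, loose on the counter, 0.18 to 0.35 kg. Origin: centre of its underside, z up its axis, round. Body 64 mm across, up to a flat shoulder at 70 mm. Neck 40 mm across from 70 to 76 mm, snap bead 45 mm across at 79 to 80 mm, taper to 39 mm across at 85.5 mm and 32 mm at the rim, 89 mm high.
- jar_shoulder (a point): On the jar's axis at shoulder height, 70 mm above its underside. The lid is fully home when its origin (centre of the skirt's lower edge) is here and its skirt stands on the shoulder, which is a rigid stop.
- jar_rim (a point): Centre of the jar's rim, 89 mm above its underside, 19 mm above the shoulder.
- lid: Loose dark red round lid with a pale wooden knob, 0.115 kg, standing on the counter knob up. Origin: centre of its skirt's lower edge, z up its axis, round. Skirt 60 mm across outside, 55 mm inside; top face at 22 mm; knob from 22 to 43 mm, 22 mm across at its foot, 25 mm near its top (a 20 mm deep grip for finger pads).
- lid_knob (a point): Middle of the knob on the lid's axis, 32.5 mm above the skirt's lower edge, 10.5 mm above the lid's top face.
- lid_lugs (a point): On the lid's axis, 6.6 mm above the skirt's edge: height of six sprung lugs hidden in the skirt, 41 mm across. They find the neck from 4 mm off centre, meet the bead with the skirt about 8 mm above the shoulder; the push peaks at about 8 to 14 N some 4 mm above it, drops as they snap under the bead, then the skirt lands. Snapped on, the lid carries the jar.
- closed_jar: Bystander: a like jar of blue and white sweets with its red lid already on, 64 mm across, 113 mm high with the knob. Origin at the centre of its underside.
- spool_red: Bystander: spool of red ribbon lying flat, 63 x 72 x 22 mm. Origin at the centre of its underside.
- box_blue: Bystander: blue gift box with a dark blue bow, 61 x 81 x 70 mm. Origin at the centre of its underside.
- tin_green: Bystander: round green tin, 57 mm across, 60 mm high. Origin at the centre of its underside.
Things that resemble listed ones, but are neither listed nor needed, are in the scene too. Leave any turquoise look-alike of the jar alone.

How it is judged:
On the way:
1. Jar on the counter, lid snapped home (skirt within 1.5 mm of the shoulder, centre within 3 mm, level) and still pushed down: over 6 N between lid and jar for half a second (z of lid in the frame of jar_shoulder between -0.0015 and 0.0015 m and distance between lid and jar_shoulder below 0.003 m and angle between the z axis of lid and the z axis of jar, either way round below 0.05 rad and height (world z) of jar below 0.004 m and angle between jar's own z axis and vertical below 0.05 rad and contact force between lid and jar above 6 N), for 0.5 s.
At the end, for the whole second after the job is handed in: The gripper holds the lid alone (over 2 N, not touching the jar); the jar hangs from it, touching nothing else, underside over 50 mm up, still (under 0.03 m/s), upright within 0.2 rad; lid fully home: skirt within 1.5 mm of the shoulder, centre within 3 mm, level within 0.05 rad (z of lid in the frame of jar_shoulder between -0.0015 and 0.0015 m and distance between lid and jar_shoulder below 0.003 m and angle between the z axis of lid and the z axis of jar, either way round below 0.05 rad and height (world z) of jar above 0.05 m and angle between jar's own z axis and vertical below 0.2 rad and linear speed of jar below 0.03 m/s and contact force between the fingers and lid above 2 N and contact force between the fingers and jar below 0.3 N and contact force between jar and closed_jar below 0.1 N and contact force between jar and box_blue below 0.1 N and contact force between jar and tin_green below 0.1 N and contact force between jar and spool_red below 0.1 N); the arm keeps its last pose, push and grip.
It fails at once if the jar is tipped more than 0.35 rad (angle between jar's own z axis and vertical above 0.35 rad).
It fails at once if the blue jar is moved more than 20 mm (distance of closed_jar from where it was at the start of the episode above 0.02 m).
It fails at once if the ribbon spool is moved more than 20 mm (distance of spool_red from where it was at the start of the episode above 0.02 m).
It fails at once if the blue gift box is moved more than 20 mm (distance of box_blue from where it was at the start of the episode above 0.02 m).
It fails at once if the green tin is moved more than 20 mm (distance of tin_green from where it was at the start of the episode above 0.02 m).
It also fails if it takes over 48 s, if anything falls off the work surface, if the arm or the gripper's body presses on something with over 40 N, if the wrist force passes 120 N, or if a joint passes its speed limit or range.

## Working session

There is one attempt and no reset: what is moved stays moved. The work goes in short steps, Python scripts to look and compute and a tool call to move; the robot and the scene stay as the last step left them, time stands still between calls to the robot, and variables do not carry over. Pictures are saved under pics/ and viewed, and the job is handed in when it is done.

Besides the shell and the picture viewer there is one more tool, called after "Emit:" as name([rows], argument=value, ...), one row to a line, values as JSON. drive_tool: Moves the arm, as the interface text tells. Its arguments: {"type":"object","properties":{"plan":{"type":"array"}},"required":["plan"]}

```bash
mkdir -p pics; python3 - <<'E'
from bench import r, optics
import cv2
s=r.observe(); print({k:s[k] for k in ('time','eef_pos','tcp_rot','wrist_force','width')})
for n in ('side','top','wrist'):
    c=optics.calibration(n); print(n,c)
    cv2.imwrite(f'pics/{n}0.png',optics.snapshot(n)[:,:,::-1])
E
```

```text
{'time': 0.0, 'eef_pos': array([ 0.25304474, -0.67890486,  0.23039651]), 'tcp_rot': array([-3.09021049e+00, -5.57295339e-01,  6.22330756e-04]), 'wrist_force': array([ 0.15973683,  0.56971636, -0.01052507]), 'width': 0.08531868166356074}
side {'fx': 388.43301844474564, 'fy': 388.43301844474564, 'cx': 280.3912921986708, 'cy': 208.46151199927215, 'xyz': array([ 0.50538689, -0.61473378,  0.62745447]), 'attitude': array([-2.26364506,  0.12440389, -0.06803845])}
top {'fx': 540.5732529413774, 'fy': 540.5732529413774, 'cx': 279.6873792899545, 'cy': 214.10156100971392, 'xyz': array([0.48750382, 0.00231296, 1.50306567]), 'attitude': array([-2.16948324,  2.18803544, -0.07095049])}
wrist {'fx': 325.19226210127806, 'fy': 325.19226210127806, 'cx': 278.7497465642995, 'cy': 209.74002079546855, 'xyz': array([ 0.32425994, -0.65403087,  0.37340943]), 'attitude': array([ 2.37251997, -1.64730091, -0.24846939])}
```

View pics/side0.png

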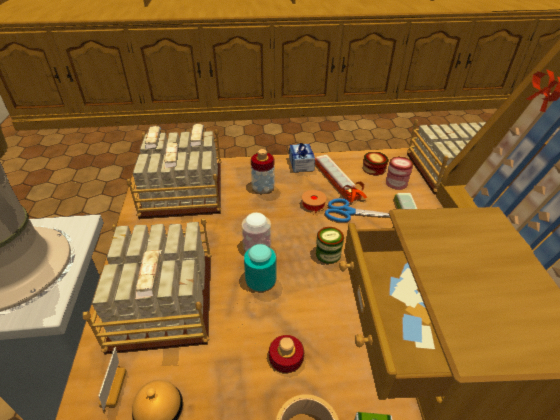

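View pics/top0.png

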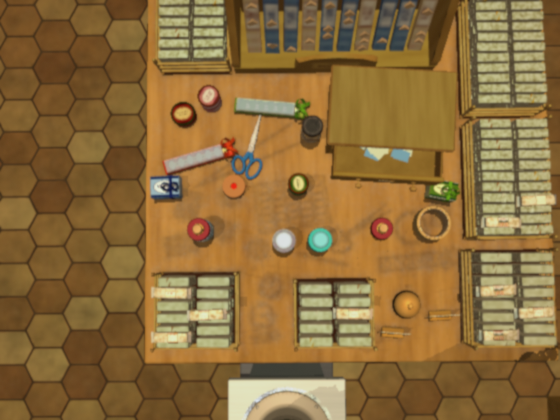

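View pics/wrist0.png

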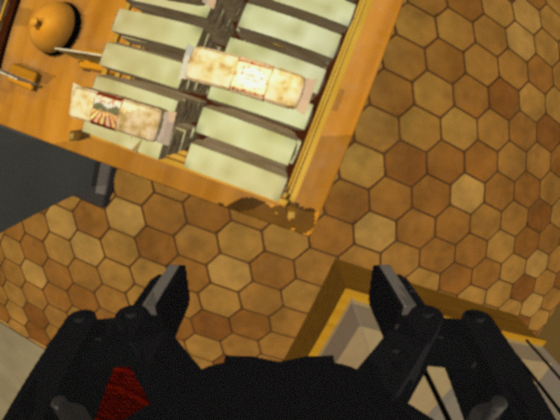

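The top view shows the lid at (382,229), the jar at (284,240), the turquoise look-alike at (320,240) and the closed jar at (200,231). In the side view the lid is at (287,350) and the jar at (257,230). I'll enlarge these and measure.

```bash
cat > h.py <<'E'
import numpy as np, cv2
from scipy.spatial.transform import Rotation as R
from bench import r, optics
def ray(c,u,v):
    d=np.array([(u-c['cx'])/c['fx'],(v-c['cy'])/c['fy'],1.])
    return np.array(c['xyz']),R.from_rotvec(c['attitude']).as_matrix()@d
def plane(c,u,v,z):
    o,d=ray(c,u,v); return o+d*(z-o[2])/d[2]
def proj(c,p):
    q=R.from_rotvec(c['attitude']).as_matrix().T@(np.array(p)-c['xyz'])
    return c['fx']*q[0]/q[2]+c['cx'],c['fy']*q[1]/q[2]+c['cy']
E
python3 - <<'E'
from h import *
a=cv2.imread('pics/top0.png');b=cv2.imread('pics/side0.png')
t1=cv2.resize(a[205:275,180:420],None,fx=3.3,fy=3.3,interpolation=cv2.INTER_CUBIC)
s1=cv2.resize(b[200:300,220:320],None,fx=3.3,fy=3.3,interpolation=cv2.INTER_CUBIC)
s2=cv2.resize(b[310:410,240:340],None,fx=3.3,fy=3.3,interpolation=cv2.INTER_CUBIC)
lo=np.hstack([s1,s2]); lo=np.pad(lo,((0,0),(0,t1.shape[1]-lo.shape[1]),(0,0)))
cv2.imwrite('pics/z0.png',np.vstack([t1,lo]))
for nm in('top','side'):
    im=cv2.imread(f'pics/{nm}0.png');hsv=cv2.cvtColor(im,cv2.COLOR_BGR2HSV)
    H,S,V=cv2.split(hsv)
    m=(((H<6)|(H>170))&(S>150)&(V>40)).astype(np.uint8)
    n,l,st,ce=cv2.connectedComponentsWithStats(m)
    for i in range(1,n):
        if st[i,4]>60: print(nm,st[i],ce[i])
    m=((S<60)&(V>130)).astype(np.uint8)
    n,l,st,ce=cv2.connectedComponentsWithStats(m)
    for i in range(1,n):
        if st[i,4]>60 and 220<ce[i][0]<320 and 190<ce[i][1]<280: print(nm,'white',st[i],ce[i])
T=optics.calibration('top')
print('lid',plane(T,382,229,.025),'jar',plane(T,284,240,.085),'turq',plane(T,320,240,.085),'closed',plane(T,200,230,.1),'tin',plane(T,299,184,.06))
E
```

```text
top [188 219  22  22 253] [198.41501976 229.35968379]
top [371 218  21  21 226] [380.95575221 228.38053097]
top white [273 230  22  22 389] [283.50899743 240.52699229]
side [544  90  16  14  61] [552.27868852  96.50819672]
side [251 153  23  18 248] [262.11693548 162.89919355]
side [366 163  20  12 111] [377.23423423 168.0990991 ]
side [304 204  20   7  70] [312.72857143 207.1       ]
side [269 335  35  37 721] [285.62274619 355.76699029]
side white [245 213  24  19 335] [255.95223881 222.29850746]
lid [ 0.55480428 -0.26314584  0.025     ] jar [0.52543142 0.00466536 0.085     ] turq [ 0.52463833 -0.08962682  0.085     ] closed [0.55285571 0.22287872 0.1       ] tin [ 0.67612655 -0.03691488  0.06      ]
```

View pics/z0.png

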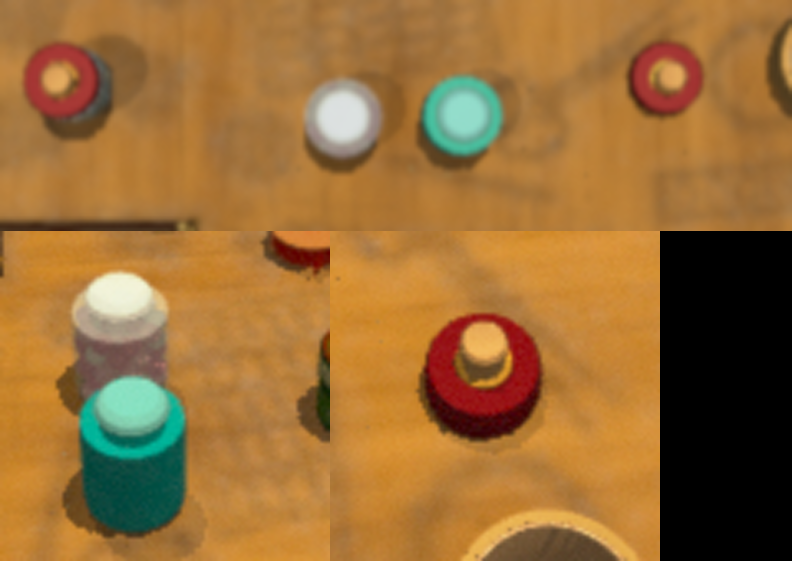

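Emit:
drive_tool([
  {"fingers":0.085,"xyz":[0.0,0.0,0.045],"spin":0},
  {"fingers":0.085,"xyz":[0.02,0.03,0.02],"spin":0},
  {"fingers":0.085,"xyz":[0.025,0.035,0],"spin":0.15},
  {"fingers":0.085,"xyz":[0.025,0.035,0],"spin":0.15},
  {"fingers":0.085,"xyz":[0.025,0.035,0],"spin":0.15},
  {"fingers":0.085,"xyz":[0.025,0.035,0],"spin":0.15},
  {"fingers":0.085,"xyz":[0.025,0.035,0],"spin":0.15},
  {"fingers":0.085,"xyz":[0.025,0.035,0],"spin":0.15},
  {"fingers":0.085,"xyz":[0.025,0.035,0],"spin":0.15},
  {"fingers":0.085,"xyz":[0.025,0.035,0],"spin":0.15},
  {"fingers":0.085,"xyz":[0.025,0.035,0],"spin":0},
  {"fingers":0.085,"xyz":[0.025,0.035,0],"spin":0},
  {"fingers":0.085,"xyz":[0.03,0.035,-0.03],"spin":0},
  {"fingers":0.085,"xyz":[0,0,-0.03],"spin":0},
  {"fingers":0.085,"xyz":[0,0,-0.03],"spin":0},
  {"fingers":0.085,"xyz":[0,0,0],"spin":0},
])

```text
time: 1.75
eef_pos: [0.5484, -0.2665, 0.2053]
tcp_rot: [-2.231, -2.202, 0.004]
wrist_force: [-0.2, -0.2, -0.2]
width: 0.0851
```

```bash
python3 - <<'E'
from h import *
s=r.observe(); print({k:s[k] for k in ('time','eef_pos','tcp_rot','wrist_force','joints')})
c=optics.calibration('wrist');print(c)
im=optics.snapshot('wrist')[:,:,::-1];cv2.imwrite('pics/w1.png',im)
E
```

```text
{'time': 1.75, 'eef_pos': array([ 0.54842534, -0.26649291,  0.20530402]), 'tcp_rot': array([-2.23139   , -2.20245832,  0.00430999]), 'wrist_force': array([-0.24166489, -0.17579031, -0.16818135]), 'joints': array([ 0.60322398,  0.51424589, -0.35631882,  1.87666231,  0.24072651,
        0.79958509,  0.10612955])}
{'fx': 325.19226210127806, 'fy': 325.19226210127806, 'cx': 278.7497465642995, 'cy': 209.74002079546855, 'xyz': array([ 0.551252  , -0.19304575,  0.34840696]), 'attitude': array([ 2.84684548, -0.01756633, -0.01059399])}
```

View pics/w1.png

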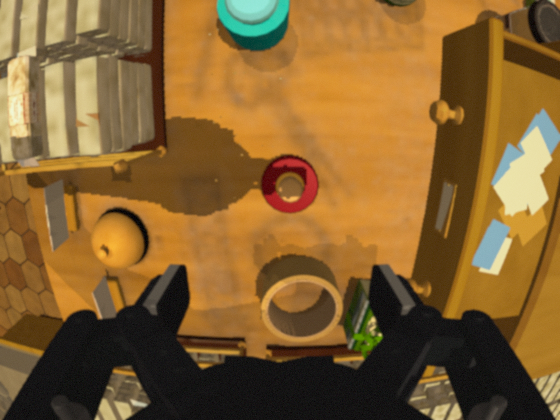

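The wrist view shows the lid at about (290,185), the turquoise jar at (253,20), and the basket at (300,305), south of the lid. Next I'll locate the lid and knob precisely.

```bash
cat >> h.py <<'E'
def fray(c,u,v):
    x=(u-c['cx'])/c['fx'];y=(v-c['cy'])/c['fy'];t=np.hypot(x,y);k=np.sin(t)/t if t>1e-9 else 1
    return np.array(c['xyz']),R.from_rotvec(c['attitude']).as_matrix()@np.array([x*k,y*k,np.cos(t)])
def fplane(c,u,v,z):
    o,d=fray(c,u,v); return o+d*(z-o[2])/d[2]
def biggest(m):
    cs,_=cv2.findContours(m.astype(np.uint8),cv2.RETR_EXTERNAL,cv2.CHAIN_APPROX_NONE)
    return max(cs,key=cv2.contourArea)[:,0,:]
def fit(pts):
    e=cv2.fitEllipse((np.array(pts)[:,:2]*1e4).astype(np.float32)); return np.array(e[0])/1e4,np.array(e[1])/1e4
E
python3 - <<'E'
from h import *
c=optics.calibration('wrist')
im=cv2.imread('pics/w1.png');H,S,V=cv2.split(cv2.cvtColor(im,cv2.COLOR_BGR2HSV))
roi=np.zeros(H.shape,bool);roi[145:225,250:330]=1
red=((H<6)|(H>168))&(S>140)&(V>50)&roi
ct=biggest(red);print(ct.min(0),ct.max(0))
print('face z.022',fit([fplane(c,u,v,.022) for u,v in ct]))
x0,y0=ct.min(0);x1,y1=ct.max(0)
hull=np.zeros(H.shape,np.uint8);cv2.fillConvexPoly(hull,cv2.convexHull(ct),1);hull=cv2.erode(hull,np.ones((9,9)))
kn=hull.astype(bool)&(H>7)&(H<25)&(V>80)
ck=biggest(kn);print('knob z.04',ck.min(0),ck.max(0),fit([fplane(c,u,v,.04) for u,v in ck]))
# top
T=optics.calibration('top');im=cv2.imread('pics/top0.png');H,S,V=cv2.split(cv2.cvtColor(im,cv2.COLOR_BGR2HSV))
roi=np.zeros(H.shape,bool);roi[210:250,360:400]=1
ct=biggest((((H<6)|(H>168))&(S>130)&(V>40)&roi));print('top',fit([plane(T,u,v,.022) for u,v in ct]))
roi=np.zeros(H.shape,bool);roi[225:260,268:300]=1
for th in(40,60,80):
  w=biggest((S<th)&(V>120)&roi);print('jar',fit([plane(T,u,v,.085) for u,v in w]),cv2.boundingRect(w))
z=cv2.resize(cv2.imread('pics/w1.png')[140:230,245:335],None,fx=5,fy=5);cv2.imwrite('pics/z1.png',z)
E
```

```text
[262 156] [317 211]
face z.022 (array([ 0.56108345, -0.26628594]), array([0.05670967, 0.05882177]))
knob z.04 [275 171] [304 202] (array([ 0.56058481, -0.26448848]), array([0.0278503 , 0.03079908]))
top (array([ 0.5572897 , -0.26174272]), array([0.05465598, 0.05549662]))
jar (array([0.52427236, 0.00584927]), array([0.05070466, 0.05272121])) (274, 230, 20, 21)
jar (array([0.52405391, 0.00592746]), array([0.05587063, 0.05631716])) (273, 230, 22, 22)
jar (array([0.52427754, 0.00605936]), array([0.05660472, 0.05952438])) (273, 229, 22, 24)
```

View pics/z1.png

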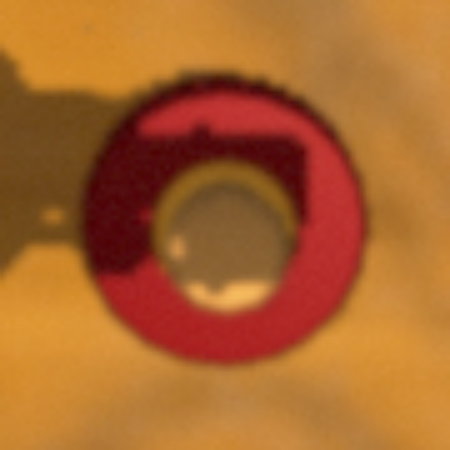

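Emit:
drive_tool([
  {"fingers":0.085,"xyz":[0.012,0.0015,-0.03],"spin":0},
  {"fingers":0.085,"xyz":[0,0,-0.04],"spin":0},
  {"fingers":0.07,"xyz":[0,0,-0.04],"spin":0},
  {"fingers":0.06,"xyz":[0,0,-0.03],"spin":0},
  {"fingers":0.05,"xyz":[0,0,-0.02],"spin":0},
  {"fingers":0.05,"xyz":[0,0,-0.009],"spin":0},
  {"fingers":0.05,"xyz":[0,0,0],"spin":0},
  {"fingers":0.05,"xyz":[0,0,0],"spin":0},
])

```text
time: 2.6
eef_pos: [0.5634, -0.2666, 0.0415]
tcp_rot: [2.236, 2.204, 0.001]
wrist_force: [-0.7, 0.1, 0.6]
width: 0.0502
```

```bash
python3 - <<'E'
from h import *
s=r.observe(); print({k:s[k] for k in ('time','eef_pos','tcp_rot','wrist_force','width')})
im=np.hstack([cv2.resize(optics.snapshot('wrist')[160:,80:480,::-1],(400,260)),cv2.resize(optics.snapshot('side')[290:400,200:370,::-1],(400,260))]);cv2.imwrite('pics/w2.png',im)
E
```

```text
{'time': 2.6, 'eef_pos': array([ 0.56339578, -0.26658094,  0.04151856]), 'tcp_rot': array([2.23599100e+00, 2.20405450e+00, 1.09130386e-03]), 'wrist_force': array([-0.72802262,  0.09348719,  0.56477742]), 'width': 0.05017501540071129}
```

View pics/w2.png

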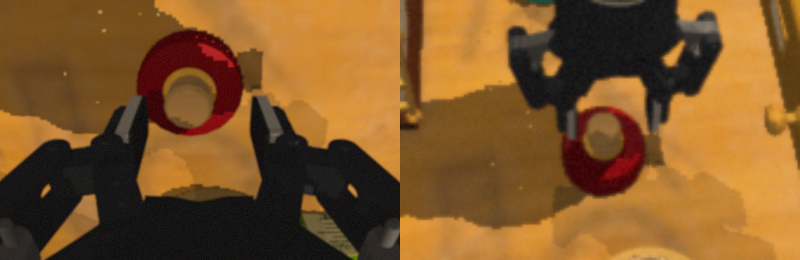

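```bash
python3 - <<'E'
from h import *
w=optics.calibration('wrist');sd=optics.calibration('side')
e=r.observe()['eef_pos']
def fproj(c,p):
    q=R.from_rotvec(c['attitude']).as_matrix().T@(np.array(p)-c['xyz']);t=np.arctan2(np.hypot(q[0],q[1]),q[2]);k=t/np.hypot(q[0],q[1])
    return c['fx']*q[0]*k+c['cx'],c['fy']*q[1]*k+c['cy']
for dx in(-.025,0,.025):
  for dz in (0,.006):
    p=e+[dx,0,dz];print(dx,dz,np.round(fproj(w,p)),np.round(proj(sd,p)))
k=[.5605,-.265,.043];print('knobtop',fproj(w,k),proj(sd,k))
im=optics.snapshot('wrist')[:,:,::-1];b=optics.snapshot('side')[:,:,::-1]
cv2.imwrite('pics/w3.png',np.hstack([cv2.resize(im[170:320,190:370],(540,450)),cv2.resize(b[290:400,250:320],(260,450))]))
E
```

```text
-0.025 0 [226. 268.] [274. 345.]
-0.025 0.006 [224. 274.] [274. 343.]
0 0 [277. 268.] [289. 343.]
0 0.006 [277. 274.] [289. 341.]
0.025 0 [327. 267.] [304. 342.]
0.025 0.006 [329. 273.] [304. 340.]
knobtop (np.float64(270.5681185176466), np.float64(266.6953606518904)) (np.float64(287.07517256101727), np.float64(342.0491092038421))
```

View pics/w3.png

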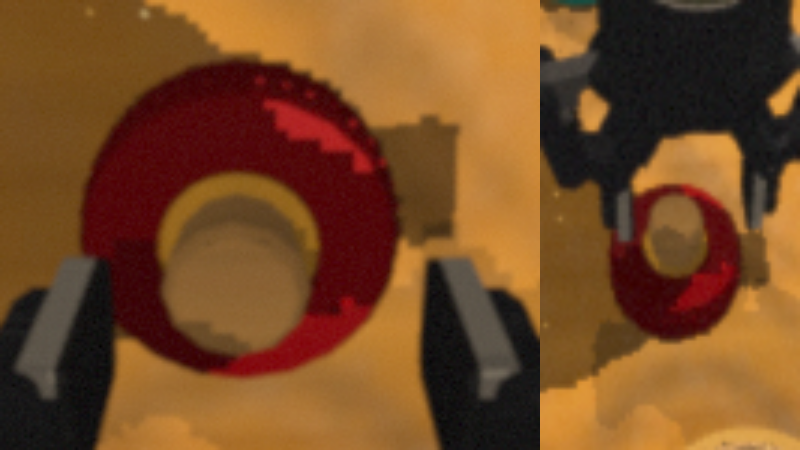

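The pads straddle the knob in y and their centre is about 3 mm too far in +x. I'll correct that, go down and close.

Emit:
drive_tool([
  {"fingers":0.05,"xyz":[-0.003,0.0025,-0.006],"spin":0},
  {"fingers":0.05,"xyz":[0,0,-0.006],"spin":0},
  {"fingers":0.045,"xyz":[0,0,-0.0035],"spin":0},
  {"fingers":0.035,"xyz":[0,0,0],"spin":0},
  {"fingers":0.03,"xyz":[0,0,0],"spin":0},
])

```text
time: 3.3
eef_pos: [0.5595, -0.2634, 0.0242]
tcp_rot: [-2.236, -2.206, 0.0]
wrist_force: [-0.3, 0.2, -0.3]
width: 0.0299
```

```bash
python3 - <<'E'
from h import *
s=r.observe(); print({k:s[k] for k in ('time','eef_pos','tcp_rot','wrist_force','width')})
im=optics.snapshot('wrist')[:,:,::-1];b=optics.snapshot('side')[:,:,::-1]
cv2.imwrite('pics/w4.png',np.hstack([cv2.resize(im[170:320,190:370],(540,450)),cv2.resize(b[290:400,250:320],(260,450))]))
E
```

```text
{'time': 3.3, 'eef_pos': array([ 0.55945491, -0.26342205,  0.02420246]), 'tcp_rot': array([-2.23644003e+00, -2.20575189e+00,  3.12991148e-04]), 'wrist_force': array([-0.27964401,  0.1589389 , -0.26703811]), 'width': 0.029856209476393353}
```

View pics/w4.png

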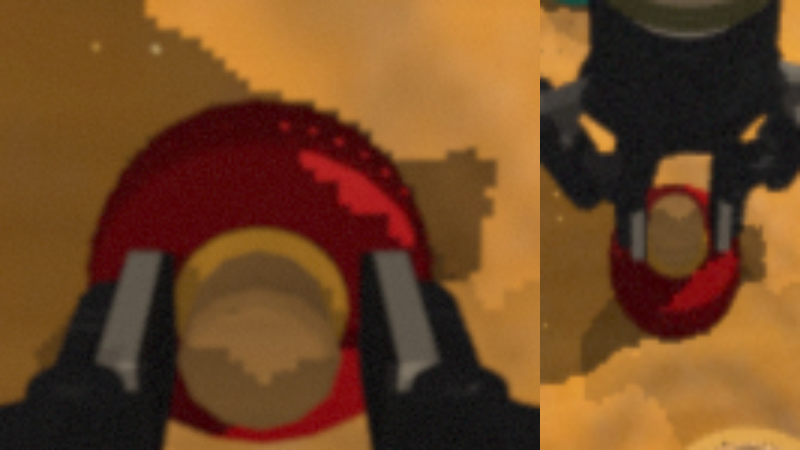

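Emit:
drive_tool([
  {"fingers":0.01,"xyz":[0,0,0],"spin":0},
  {"fingers":0.01,"xyz":[0,0,0],"spin":0},
  {"fingers":0.01,"xyz":[0,0,0],"spin":0},
  {"fingers":0.01,"xyz":[0,0,0],"spin":0},
])

```text
time: 3.8
eef_pos: [0.5596, -0.2636, 0.0249]
tcp_rot: [2.237, 2.206, 0.0]
wrist_force: [-1.7, 0.6, 5.7]
width: 0.0218
```

Emit:
drive_tool([
  {"fingers":0.01,"xyz":[0,0,0.02],"spin":0},
  {"fingers":0.01,"xyz":[0,0,0.04],"spin":0},
  {"fingers":0.01,"xyz":[0,0,0.05],"spin":0},
  {"fingers":0.01,"xyz":[0,0,0.05],"spin":0},
  {"fingers":0.01,"xyz":[0,0,0],"spin":0},
  {"fingers":0.01,"xyz":[0,0,0],"spin":0},
])

```text
time: 4.4
eef_pos: [0.5598, -0.2639, 0.1855]
tcp_rot: [2.236, 2.204, 0.001]
wrist_force: [-0.1, -0.3, -2.0]
width: 0.0219
```

```bash
python3 - <<'E'
from h import *
s=r.observe(); print({k:s[k] for k in ('time','eef_pos','tcp_rot','wrist_force','width')})
im=optics.snapshot('wrist')[:,:,::-1];b=optics.snapshot('side')[:,:,::-1]
cv2.imwrite('pics/w5.png',im);cv2.imwrite('pics/s5.png',b)
cv2.imwrite('pics/z5.png',np.hstack([cv2.resize(im[170:320,190:370],(480,400)),cv2.resize(b[230:350,230:320],(300,400))]))
E
```

```text
{'time': 4.4, 'eef_pos': array([ 0.55976537, -0.26391833,  0.18549742]), 'tcp_rot': array([2.23571877e+00, 2.20368691e+00, 1.07471686e-03]), 'wrist_force': array([-0.13469773, -0.33314618, -1.9747957 ]), 'width': 0.021944492612469495}
```

View pics/z5.png

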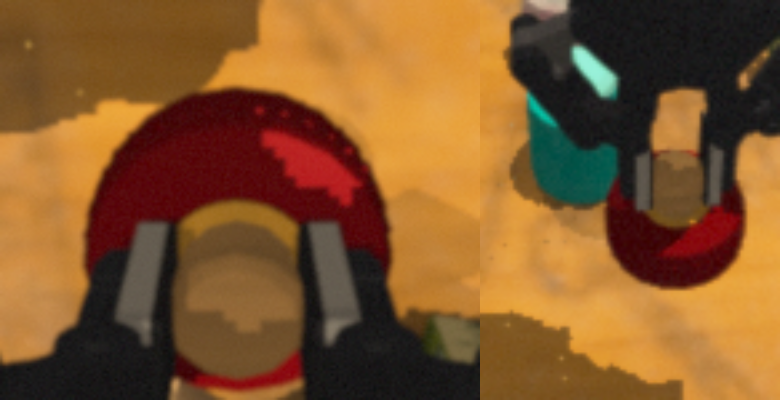

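The lid is held: width 21.9 mm, and the TCP is 24.9 mm above the skirt edge. I'll move so the wrist camera is above the jar.

Emit:
drive_tool([
  {"fingers":0.01,"xyz":[-0.006,0.03,0],"spin":0},
  {"fingers":0.01,"xyz":[-0.006,0.035,0],"spin":0},
  {"fingers":0.01,"xyz":[-0.006,0.035,0],"spin":0},
  {"fingers":0.01,"xyz":[-0.006,0.035,0],"spin":0},
  {"fingers":0.01,"xyz":[-0.006,0.035,0],"spin":0},
  {"fingers":0.01,"xyz":[-0.006,0.02,0],"spin":0},
  {"fingers":0.01,"xyz":[0,0,0],"spin":0},
  {"fingers":0.01,"xyz":[0,0,0],"spin":0},
  {"fingers":0.01,"xyz":[0,0,0],"spin":0},
])

```text
time: 5.4
eef_pos: [0.5233, -0.0745, 0.1836]
tcp_rot: [-2.237, -2.204, 0.002]
wrist_force: [-0.7, -1.0, -1.2]
width: 0.0217
```

```bash
python3 - <<'E'
from h import *
s=r.observe(); print({k:s[k] for k in ('time','eef_pos','tcp_rot','wrist_force','width')})
print(optics.calibration('wrist'))
im=optics.snapshot('wrist')[:,:,::-1];b=optics.snapshot('side')[:,:,::-1]
cv2.imwrite('pics/w6.png',im);cv2.imwrite('pics/s6.png',b)
E
```

```text
{'time': 5.4, 'eef_pos': array([ 0.5232509 , -0.07454022,  0.18355225]), 'tcp_rot': array([-2.23748144e+00, -2.20388523e+00,  2.06399092e-03]), 'wrist_force': array([-0.68827713, -0.96795497, -1.20983657]), 'width': 0.021662303660303455}
{'fx': 325.19226210127806, 'fy': 325.19226210127806, 'cx': 278.7497465642995, 'cy': 209.74002079546855, 'xyz': array([ 0.52558232, -0.00068645,  0.32647028]), 'attitude': array([ 2.84407242, -0.02154423, -0.00415943])}
```

View pics/w6.png

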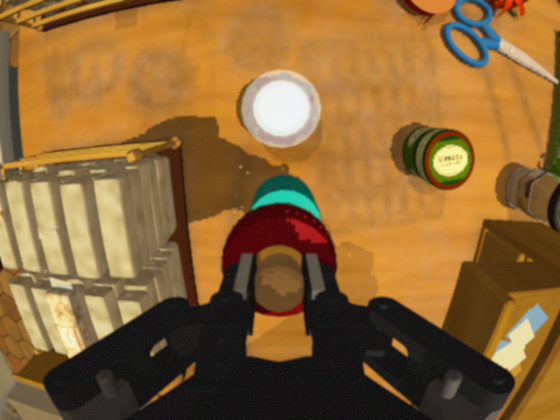

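View pics/s6.png

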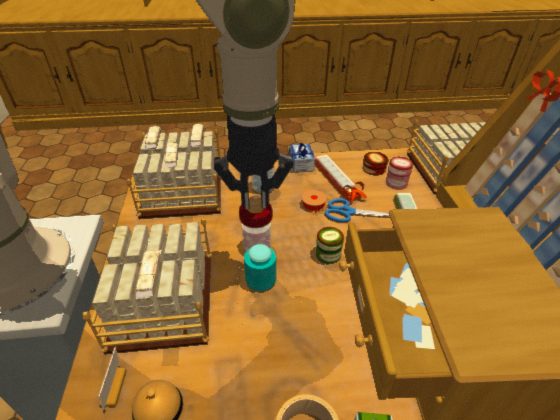

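The wrist view shows the jar's white neck at (282,107) inside its shoulder ring, and the held lid at (280,260). I'll measure both in the same image.

```bash
python3 - <<'E'
from h import *
from scipy.optimize import least_squares
c=optics.calibration('wrist');e=r.observe()['eef_pos']
im=cv2.imread('pics/w6.png');H,S,V=cv2.split(cv2.cvtColor(im,cv2.COLOR_BGR2HSV))
roi=np.zeros(H.shape,bool);roi[60:155,235:330]=1
for th in(15,25,40,60):
  w=biggest((S<th)&(V>150)&roi); print('jar',th,cv2.boundingRect(w),fit([fplane(c,u,v,.080) for u,v in w]))
w=biggest((S<110)&(V>70)&roi);print('body@.07',cv2.boundingRect(w),fit([fplane(c,u,v,.07) for u,v in w]))
roi[:]=0;roi[200:320,215:345]=1
red=(((H<6)|(H>168))&(S>140)&(V>40)&roi)
ct=biggest(red)
up=np.array([p for p in ct if p[1]<248 and (p[1]<235 or p[0]<230 or p[0]>330)])
def circ(z,pts):
    P=np.array([fplane(c,u,v,z)[:2] for u,v in pts])
    f=lambda q:np.hypot(P[:,0]-q[0],P[:,1]-q[1])-q[2]
    s=least_squares(f,[e[0],e[1],.03]);return s.x,np.abs(s.fun).max()
# keep only outline: topmost red in each column
cols=[(u,np.where(red[:,u])[0].min()) for u in range(ct[:,0].min(),ct[:,0].max()+1) if red[:,u].any()]
rowsL=[(np.where(red[v])[0].min(),v) for v in range(208,250)];rowsR=[(np.where(red[v])[0].max(),v) for v in range(208,250)]
print(cols[::12])
for z in(e[2]-.0249+.022,e[2]-.0249):
    print('lid z',z,circ(z,cols[5:-5]),circ(z,rowsL+rowsR))
# lower edge arc between fingers
low=[(u,np.where(red[:,u])[0].max()) for u in range(262,300)]
print(low[::6]); P=np.array([fplane(c,u,v,e[2]-.0029) for u,v in low]);print('south edge y',P[:,1].min(),'@x',P[P[:,1].argmin(),0])
print('tcp',e)
E
```

```text
jar 15 (254, 81, 55, 55) (array([0.52746763, 0.00314497]), array([0.04045008, 0.04064113]))
jar 25 (254, 81, 56, 55) (array([0.52751309, 0.00306191]), array([0.04113286, 0.04126718]))
jar 40 (251, 73, 67, 66) (array([0.52920005, 0.0035063 ]), array([0.04710809, 0.04911674]))
jar 60 (245, 72, 74, 73) (array([0.52706499, 0.00260337]), array([0.05280494, 0.05420405]))
body@.07 (241, 70, 80, 78) (array([0.52719819, 0.00296428]), array([0.06094729, 0.06176271]))
[(223, np.int64(257)), (235, np.int64(226)), (247, np.int64(214)), (259, np.int64(208)), (271, np.int64(205)), (283, np.int64(205)), (295, np.int64(207)), (307, np.int64(212)), (319, np.int64(222)), (331, np.int64(243))]
lid z 0.18101557787036712 (array([ 0.52457139, -0.06896625,  0.02595767]), np.float64(0.0005527021472957749)) (array([ 0.52454771, -0.06980383,  0.02651593]), np.float64(0.0008033026759727419))
lid z 0.15901557787036713 (array([ 0.5244047 , -0.07924831,  0.02987391]), np.float64(0.0006360886325540438)) (array([ 0.52437746, -0.08021226,  0.0305164 ]), np.float64(0.0009244972198119705))
[(262, np.int64(312)), (268, np.int64(314)), (274, np.int64(314)), (280, np.int64(315)), (286, np.int64(314)), (292, np.int64(313)), (298, np.int64(312))]
south edge y -0.10519165381872497 @x 0.526876398534238
tcp [ 0.52342682 -0.07464704  0.18391558]
```

Both cameras agree on the offset from the lid's spot to the jar: dx about -0.033, dy about +0.2675. That puts the TCP target at about (0.526, 0.004).

Emit:
drive_tool([
  {"fingers":0.01,"xyz":[0.0007,0.02,0],"spin":0},
  {"fingers":0.01,"xyz":[0.001,0.03,0],"spin":0},
  {"fingers":0.01,"xyz":[0.001,0.02,0],"spin":0},
  {"fingers":0.01,"xyz":[0,0.0087,0],"spin":0},
  {"fingers":0.01,"xyz":[0,0,0],"spin":0},
  {"fingers":0.01,"xyz":[0,0,-0.02],"spin":0},
  {"fingers":0.01,"xyz":[0,0,-0.02],"spin":0},
  {"fingers":0.01,"xyz":[0,0,-0.015],"spin":0},
  {"fingers":0.01,"xyz":[0,0,-0.007],"spin":0},
  {"fingers":0.01,"xyz":[0,0,0],"spin":0},
  {"fingers":0.01,"xyz":[0,0,0],"spin":0},
])

```text
time: 6.6
eef_pos: [0.5264, 0.0045, 0.1229]
tcp_rot: [2.238, 2.205, -0.0]
wrist_force: [1.2, 0.0, -1.0]
width: 0.0212
```

```bash
python3 - <<'E'
from h import *
s=r.observe(); print({k:s[k] for k in ('time','eef_pos','tcp_rot','wrist_force','width')})
im=optics.snapshot('wrist')[:,:,::-1];b=optics.snapshot('side')[:,:,::-1];t=optics.snapshot('top')[:,:,::-1]
cv2.imwrite('pics/z7.png',np.hstack([cv2.resize(im[150:330,190:370],(400,400)),cv2.resize(b[170:290,210:330],(400,400))]))
E
```

```text
{'time': 6.6, 'eef_pos': array([0.5264427 , 0.00453581, 0.12285228]), 'tcp_rot': array([ 2.23753084e+00,  2.20468659e+00, -1.31999347e-05]), 'wrist_force': array([ 1.1641234 ,  0.01088263, -1.02994283]), 'width': 0.02119659906563838}
```

View pics/z7.png

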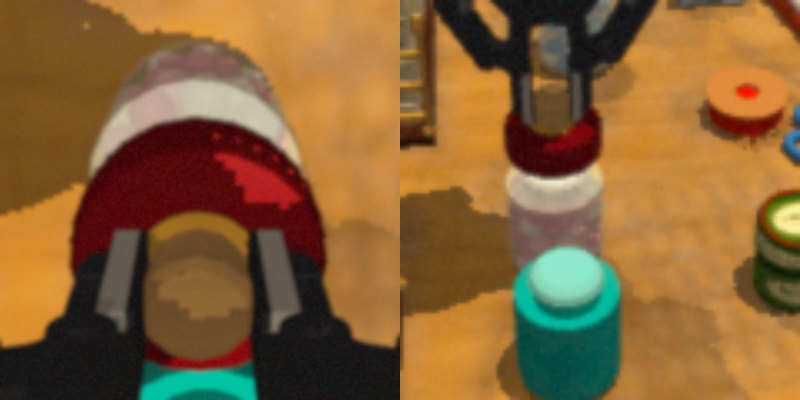

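The lid sits concentrically above the jar in the side view. I'll descend to the bead.

Emit:
drive_tool([
  {"fingers":0.01,"xyz":[0,0,-0.006],"spin":0},
  {"fingers":0.01,"xyz":[0,0,-0.006],"spin":0},
  {"fingers":0.01,"xyz":[0,0,-0.004],"spin":0},
  {"fingers":0.01,"xyz":[0,0,-0.002],"spin":0},
  {"fingers":0.01,"xyz":[0,0,0],"spin":0},
])

```text
time: 7.25
eef_pos: [0.526, 0.0053, 0.104]
tcp_rot: [-2.236, -2.206, 0.001]
wrist_force: [-0.0, 0.2, -1.6]
width: 0.0219
```

Emit:
drive_tool([
  {"fingers":0.01,"xyz":[0,0,-0.002],"spin":0},
  {"fingers":0.01,"xyz":[0,0,-0.002],"spin":0},
  {"fingers":0.01,"xyz":[0,0,0],"spin":0},
])

```text
time: 7.55
eef_pos: [0.5262, 0.0054, 0.1005]
tcp_rot: [2.237, 2.206, 0.0]
wrist_force: [0.2, 0.4, 0.6]
width: 0.0216
```

Emit:
drive_tool([
  {"fingers":0.01,"xyz":[0,-0.001,-0.001],"spin":0},
  {"fingers":0.01,"xyz":[0,0,-0.001],"spin":0},
  {"fingers":0.01,"xyz":[0,0,0],"spin":0},
])

```text
time: 7.85
eef_pos: [0.5264, 0.0046, 0.0991]
tcp_rot: [2.236, 2.206, 0.001]
wrist_force: [-1.7, 1.7, 6.9]
width: 0.0217
```

Emit:
drive_tool([
  {"fingers":0.01,"xyz":[0,0,-0.001],"spin":0},
  {"fingers":0.01,"xyz":[0,0,-0.001],"spin":0},
  {"fingers":0.01,"xyz":[0,0,0],"spin":0},
])

```text
time: 8.15
eef_pos: [0.5264, 0.0043, 0.0968]
tcp_rot: [2.236, 2.206, 0.001]
wrist_force: [-0.5, 1.4, -2.2]
width: 0.0213
```

Emit:
drive_tool([
  {"fingers":0.01,"xyz":[0,0,-0.001],"spin":0},
  {"fingers":0.01,"xyz":[0,0,-0.001],"spin":0},
  {"fingers":0.01,"xyz":[0,0,0],"spin":0},
])

```text
time: 8.45
eef_pos: [0.5261, 0.0038, 0.0948]
tcp_rot: [2.237, 2.205, -0.001]
wrist_force: [-3.5, -0.4, 7.9]
width: 0.0215
```

It has snapped on and landed (lid z about 0.070). I'll push firmly and hold.

Emit:
drive_tool([
  {"fingers":0.01,"xyz":[0,0,-0.001],"spin":0},
  {"fingers":0.01,"xyz":[0,0,-0.001],"spin":0},
  {"fingers":0.01,"xyz":[0,0,0],"spin":0},
])

```text
time: 8.75
eef_pos: [0.5263, 0.0038, 0.0946]
tcp_rot: [2.236, 2.204, -0.0]
wrist_force: [-8.8, -1.3, 34.9]
width: 0.0217
```

Emit:
drive_tool([
  {"fingers":0.01,"xyz":[0,0,-0.001],"spin":0},
  {"fingers":0.01,"xyz":[0,0,0],"spin":0},
])

```text
time: 8.95
eef_pos: [0.5263, 0.0038, 0.0945]
tcp_rot: [2.235, 2.204, 0.0]
wrist_force: [-10.4, -2.0, 47.0]
width: 0.0216
```

Emit:
drive_tool([
  {"fingers":0.01,"xyz":[0,0,0],"spin":0},
  {"fingers":0.01,"xyz":[0,0,0],"spin":0},
  {"fingers":0.01,"xyz":[0,0,0],"spin":0},
  {"fingers":0.01,"xyz":[0,0,0],"spin":0},
  {"fingers":0.01,"xyz":[0,0,0],"spin":0},
  {"fingers":0.01,"xyz":[0,0,0],"spin":0},
  {"fingers":0.01,"xyz":[0,0,0],"spin":0},
  {"fingers":0.01,"xyz":[0,0,0],"spin":0},
  {"fingers":0.01,"xyz":[0,0,0],"spin":0},
  {"fingers":0.01,"xyz":[0,0,0],"spin":0},
  {"fingers":0.01,"xyz":[0,0,0],"spin":0},
  {"fingers":0.01,"xyz":[0,0,0],"spin":0},
])

```text
time: 10.15
eef_pos: [0.5263, 0.0038, 0.0945]
tcp_rot: [2.235, 2.204, 0.0]
wrist_force: [-11.4, -0.5, 47.2]
width: 0.022
```

```bash
python3 - <<'E'
from h import *
s=r.observe(); print({k:s[k] for k in ('time','eef_pos','tcp_rot','wrist_force','width')})
im=optics.snapshot('wrist')[:,:,::-1];b=optics.snapshot('side')[:,:,::-1]
cv2.imwrite('pics/z8.png',np.hstack([cv2.resize(im[150:330,190:370],(400,400)),cv2.resize(b[170:290,210:330],(400,400))]))
E
```

```text
{'time': 10.15, 'eef_pos': array([0.52630575, 0.00377033, 0.09453954]), 'tcp_rot': array([2.23520046e+00, 2.20357538e+00, 4.12331437e-04]), 'wrist_force': array([-11.44993918,  -0.50226468,  47.24056627]), 'width': 0.021973169966947707}
```

View pics/z8.png

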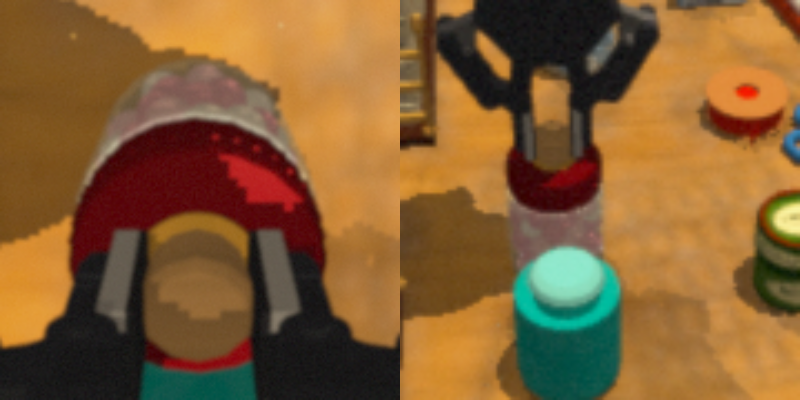

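The skirt is flush on the shoulder all round. I'll release the push gently, then lift.

Emit:
drive_tool([
  {"fingers":0.01,"xyz":[0,0,0.0015],"spin":0},
  {"fingers":0.01,"xyz":[0,0,0.0015],"spin":0},
  {"fingers":0.01,"xyz":[0,0,0.002],"spin":0},
  {"fingers":0.01,"xyz":[0,0,0.004],"spin":0},
  {"fingers":0.01,"xyz":[0,0,0.006],"spin":0},
  {"fingers":0.01,"xyz":[0,0,0.008],"spin":0},
  {"fingers":0.01,"xyz":[0,0,0.01],"spin":0},
  {"fingers":0.01,"xyz":[0,0,0.012],"spin":0},
  {"fingers":0.01,"xyz":[0,0,0.012],"spin":0},
  {"fingers":0.01,"xyz":[0,0,0.012],"spin":0},
  {"fingers":0.01,"xyz":[0,0,0.012],"spin":0},
  {"fingers":0.01,"xyz":[0,0,0.01],"spin":0},
  {"fingers":0.01,"xyz":[0,0,0.008],"spin":0},
  {"fingers":0.01,"xyz":[0,0,0.004],"spin":0},
  {"fingers":0.01,"xyz":[0,0,0.002],"spin":0},
  {"fingers":0.01,"xyz":[0,0,0],"spin":0},
  {"fingers":0.01,"xyz":[0,0,0],"spin":0},
  {"fingers":0.01,"xyz":[0,0,0],"spin":0},
  {"fingers":0.01,"xyz":[0,0,0],"spin":0},
  {"fingers":0.01,"xyz":[0,0,0],"spin":0},
])

```text
time: 12.25
eef_pos: [0.5261, 0.0042, 0.1963]
tcp_rot: [-2.237, -2.206, 0.0]
wrist_force: [-0.3, -0.0, -3.2]
width: 0.022
```

```bash
python3 - <<'E'
from h import *
s=r.observe(); print({k:s[k] for k in ('time','eef_pos','tcp_rot','wrist_force','width')},np.abs(s['qd']).max())
im=optics.snapshot('wrist')[:,:,::-1];b=optics.snapshot('side')[:,:,::-1]
cv2.imwrite('pics/z9.png',np.hstack([cv2.resize(im[150:330,190:370],(400,400)),cv2.resize(b[110:290,180:360],(400,400))]))
E
```

```text
{'time': 12.25, 'eef_pos': array([0.52608987, 0.00418234, 0.19628786]), 'tcp_rot': array([-2.23668576e+00, -2.20571766e+00,  4.87654785e-04]), 'wrist_force': array([-0.31344922, -0.04132736, -3.16053773]), 'width': 0.021973396185680213} 0.0018768787567401682
```

View pics/z9.png

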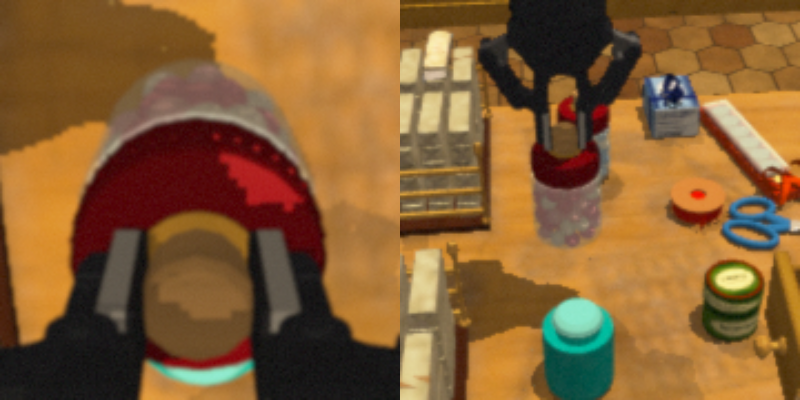

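The jar hangs upright, about 0.10 m up, flush and still. I'm handing in.

```bash
python3 - <<'E'
from bench import r
s=r.observe();print(s['eef_pos'],s['wrist_force'],s['width']);r.close_job()
E
```

```text
[0.52615919 0.00418085 0.19639179] [ 0.04393416 -0.5190296  -3.48668636] 0.021665317051932663
the job is handed in; nothing more can be done
```

I closed the jar and lifted it by the lid's knob. I handed the job in at about 12 s with the gripper still holding it; no verdict is reported.

- **Snap and push:** I gripped the lid by its knob, set it on the neck and pushed straight down. The push peaked, dropped and then landed with the skirt at about 70 mm, the shoulder height. I then held about 47 N for 1.2 s. During that push there was also a steady sideways force of about 11 N in x, but the lid stayed level and the skirt looked flush in both views.
- **Final hold:** The underside is about 0.10 m up by the arm's reading. The jar is upright and nearly still (joint speeds under 0.002 rad/s), and the lid looks flush in the wrist and side pictures. The wrist reads about 3.3 N downward, which fits the jar plus lid, and the grip width is 22 mm.
- **Other objects:** My path kept clear of the blue jar, spool, box, tin and turquoise jar, and the last side picture showed nothing visibly disturbed. I did not measure their positions again.
- **Disagreements:** The top and wrist cameras differed by about 3 mm in absolute positions. They agreed within 1 mm on the lid-to-jar offset, so I used that. While the lid was held, its upper and lower edges gave centres about 4.5 mm apart. I put this down to camera calibration, because the lid looked the same before and after the grasp.

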